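# Swing the bench magnifier over the nut

### The arm

A 6-joint arm with a two-finger parallel gripper is mounted at the origin on a cart in front of the work surface, level with it; the furniture and walls round the work are solid. World frame = base frame: x ahead of the robot, y to its left, z up, the work surface at z = 0. Lengths are in m, angles in rad, forces in N, time in s.
With the tool pointing down it reaches from about 0.3 to 0.875 m from the base axis. Payload 6.4 kg.
Tool frame: the origin (TCP) lies on the front face of the gripper's body, between the roots of the fingers; the fingertips stand 73 mm ahead of it and the grasp point (between the pads) lies ctrl.pinch_z ahead of it (ctrl.pinch_z is the distance from the TCP to the grasp point, in m); z points along the fingers, x is the direction in which the jaws open and shut, and the axes are right-handed (so a half turn about z gives the same grasp; the last joint's range is limited). The gripper opens to 85 mm and grips with 20 to 120 N. Pads are 22 mm wide; open, the fingers measure 114 mm over their backs; the gripper's body (76 mm by 85 mm) begins 54 mm behind the grasp point. The pads swing forward as they close: fully open they stand 13 mm farther back than shut.
Start: joints at [-1.357, 0.181, 1.607, -0, 1.354, -0.206], TCP at [0.234, -0.525, 0.304] pointing down, gripper open.
Joint ranges: [-2.99, 2.99], [-0.89, 2.07], [0.3, 2.58], [-1.14, 4.28], [0, 2.63], [-3.12, 3.12]. Speed limits (rad/s): [2.57, 2.57, 3.01, 3.14, 3.14, 3.14].

### API

Orientations are given as a unit quaternion [w, x, y, z].
In Python, from bench import ctrl gives the robot as it stands.
- The arm moves only by the tool move_arm, never from a script. Its argument "rows" is text: rows parted by semicolons, each of 7 numbers parted by spaces: the shift along the tool's x, y, z in cm, then the turn, a rotation vector about the tool's x, y, z in degrees, then the opening, from 0 (shut) to 1 (fully open). In form: x y z rx ry rz grip; .... A call has 1 to 20 rows; each row shifts and turns the commanded pose from where the row before left it, along the tool's axes as they then stand; what a row does not reach is not made up. A row lasts 1/10 s, in which the tool goes at most 50 mm and 8.59 degrees, less where a joint would pass 70% of its speed; a pose out of reach is approached as far as the arm can. A call with a gripper value outside its range is refused whole. The fingers move at their own pace and stop on an object; the grip force is fixed at half the most. Time passes only in rows, so rows that do not move let the fingers close. It gives the time, the measured TCP pose, the force and the opening at its end, in the units of the state.
- ctrl.get_obs(): the state, without advancing time (a new reading comes with each control period).
- ctrl.camera(name): name is "side" or "top"; returns a dict with "color" (420x560x3 uint8, blue, green, red), "fx", "fy", "cx", "cy" (pixels), "k1" (the pictures are not rectified: a ray, as slopes to the right and down, at radius r is drawn at 1 + k1 r^2 times it, then the intrinsics apply), "rvec" (rotation vector, rad) and "tvec" (3), from world to camera coordinates, as OpenCV has them. Camera axes: x right, y down, z forward; pixel columns grow to the right and rows downward; lengths in m; the calibration is good to about 2 mm. A picture is of the moment at which its call begins. There is no depth.
- ctrl.hand_in(): hands the job in, once; it reports no verdict.
Trained networks look in the newest picture that a camera, given by its name, has taken for a name from the list of things; names that differ only in an ending like _2 or _b are one class to them, and where a whole thing is asked for, a point or a joint stands for the part that bears it (a point fixed in the world has none). Each returns a list of dicts, best first, with "confidence" (0 to 1); they miss things now and then, are a little off and sometimes report something else, mostly with a low value. They report only what shows in the picture. A call takes as long as a camera call. They do not tell look-alikes from the thing itself.
- ctrl.look_for(camera, query): "bbox" ([left, top, right, bottom] in pixels, round what is visible of it).
- ctrl.trace(camera, query): "region" (420x560 bool, what is visible of it) and "bbox" ([left, top, right, bottom] in pixels, round what is visible of it).
The state is a dict: "time_s": time; "q": joint angles; "dq": joint speeds; "joint_efforts": joint torques, N m; "eef_pos": TCP position; "eef_rot": TCP orientation; "wrist_force": force on the tool from outside, world axes, zero at the start; "torque": the same for the moment, N m; "opening": opening from 0.0 (shut) to 1.0 (fully open).
Only numpy, scipy, OpenCV 4.12 (cv2) and the standard library are available. Lean on these libraries where they do the work, as an engineer would, in place of code of your own. Each camera call takes 0.05 s, during which the arm holds its last target.

### The job

Three small parts lie on the white pads of the blue inspection stand. Take the magnifier arm by its upright orange handle and swing it round until the lens stands centrally over the steel nut, then let go. Leave the nut where it lies.

Things in the scene. Friction and masses are not known exactly. Their poses are not given: they have to be found in the camera images.
- stand: Fixed stand: blue plate 310 x 290 mm, steel pillar at its rear (with knob 180 mm high), three white pads (74 mm across, tops 14 mm above the bench) in front, each with one part. Origin on the bench on the pillar's axis = the arm's upright hinge axis; z up, -x to the middle pad. Pad centres lie 190 mm from the axis, at -0.5, 0 and 0.5 rad from -x.
- handle (a point): Grip point of the upright round orange handle at the arm's outer end: 19 mm thick, on its axis 254 mm from the hinge axis, 184 mm above the bench, 22 mm below its top; free for 46 mm below the top. The arm swings level, from 0.8 rad right of the stand's -x (seen from the robot) to 1.2 rad left; friction (1 N at the handle) keeps it where left. It starts left of all pads.
- lens (a point): Centre of the clear round magnifier lens (88 mm, in a grey ring 104 mm across) on the same arm, 190 mm from the hinge axis on the straight line from it to the handle, 144 mm above the bench; it passes over the centres of all three pads.
- nut_centre (a point): Centre, half-way up, of the steel hexagon nut (24 x 27 x 13 mm, bright grey with a hole), lying loose on one of the three pads, within 6 mm of the pad's centre. The other pads hold a hexagon-headed bolt 50 mm long and a black rubber block.
Mind the look-alikes: they are no part of the job. Leave any yellow look-alike of the part that bears nut_centre alone.

How it is judged:
By the outcome, as a careful person would: the job done as asked, in the order asked, and still so for the second after the job is handed in, with the robot touching nothing.
It also fails if it takes over 40 s, if anything falls off the work surface, if the arm or the gripper's body presses on something with over 40 N, if the wrist force passes 120 N, or if a joint passes its speed limit or range.

## Working session

There is one attempt and no reset: what is moved stays moved. The work goes in short steps, Python scripts to look and compute and a tool call to move; the robot and the scene stay as the last step left them, time stands still between calls to the robot, and variables do not carry over. Pictures are saved under pics/ and viewed, and the job is handed in when it is done.

Besides the shell and the picture viewer there is one more tool, called as name(argument=value, ...) on one line, values as JSON. move_arm: Moves the arm, as the interface text tells. Its arguments: {"type":"object","properties":{"rows":{"type":"string"}},"required":["rows"]}

```bash
mkdir -p pics; ls; cat > h.py <<'E'
import numpy as np, cv2, pickle
from bench import ctrl
E
python3 - <<'E'
from h import *
cams={}
for n in("side","top"):
    c=ctrl.camera(n); cv2.imwrite(f"pics/{n}0.png",c["color"]); cams[n]=c
    print(n,{k:np.round(v,4) for k,v in c.items() if k!="color"})
    for q in("stand","handle","lens","nut_centre"):
        print(q,[(np.round(d["bbox"]),round(d["confidence"],2)) for d in ctrl.look_for(n,q)])
pickle.dump(cams,open("c0.pkl","wb"))
print(ctrl.pinch_z,ctrl.get_obs())
E
```

```text
pics
side {'fx': np.float64(449.2948), 'fy': np.float64(449.2948), 'cx': np.float64(278.1943), 'cy': np.float64(210.317), 'k1': np.float64(-0.0908), 'rvec': array([ 2.0985, -0.34  ,  0.2225]), 'tvec': array([-0.6624,  0.133 ,  0.8303])}
stand [(array([169., 126., 362., 327.]), 0.89)]
handle [(array([206., 124., 316., 197.]), 0.74)]
lens [(array([207., 127., 318., 197.]), 0.78)]
nut_centre [(array([268., 332., 281., 350.]), 0.78), (array([234., 278., 252., 293.]), 0.7)]
top {'fx': np.float64(426.0796), 'fy': np.float64(426.0796), 'cx': np.float64(277.6893), 'cy': np.float64(203.6839), 'k1': np.float64(-0.1123), 'rvec': array([ 2.1633, -2.2277,  0.1246]), 'tvec': array([-0.1518,  0.6343,  0.9303])}
stand [(array([125., 134., 330., 283.]), 0.84)]
handle [(array([126., 141., 258., 238.]), 0.85)]
lens [(array([127., 144., 256., 239.]), 0.81)]
nut_centre [(array([347., 225., 357., 230.]), 0.67)]
0.0539 {'time_s': 0.5, 'q': array([-1.35732392e+00,  1.80813459e-01,  1.60705347e+00,  1.16508457e-05,
        1.35379923e+00, -2.06313238e-01]), 'dq': array([-0.00014858, -0.00137341, -0.0011452 , -0.00052235,  0.00149436,
       -0.00037493]), 'joint_efforts': array([-1.16446103e-03, -4.44442391e+01, -3.51366341e+01, -3.45889248e-04,
        1.80945459e-03,  2.06077988e-05]), 'eef_pos': array([ 0.23435965, -0.52506332,  0.303855  ]), 'eef_rot': array([-2.99296482e-05,  8.38916689e-01, -5.44259854e-01, -2.20706136e-05]), 'wrist_force': array([-1.00922014,  0.5575565 , -0.28378935]), 'torque': array([-0.01974547, -0.00046956,  0.01287667]), 'opening': 0.9991431153947314}
```

View pics/side0.png

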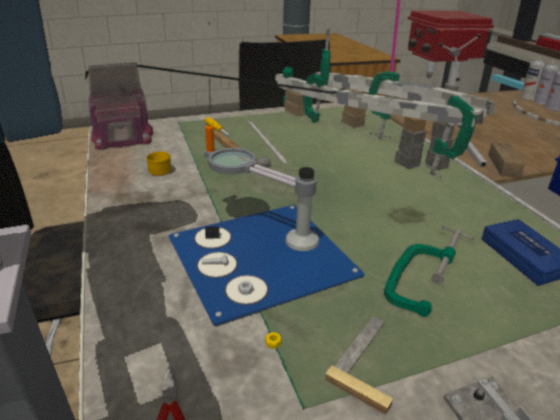

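View pics/top0.png

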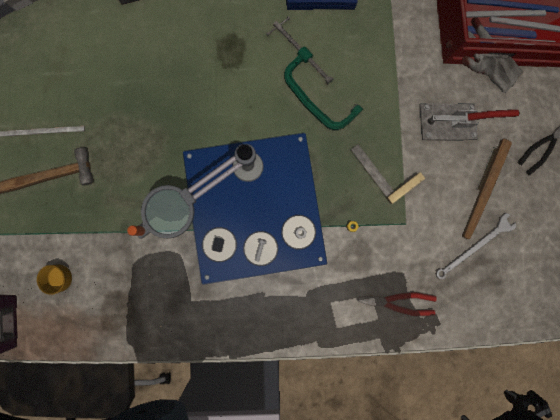

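```bash
python3 - <<'E'
import pickle,cv2,numpy as np
c=pickle.load(open("c0.pkl","rb"))
s=c["side"]["color"][225:360,165:365];cv2.imwrite("pics/side0c.png",cv2.resize(s,None,fx=4,fy=4,interpolation=2))
s=c["top"]["color"][125:290,120:365];cv2.imwrite("pics/top0c.png",cv2.resize(s,None,fx=3.2,fy=3.2,interpolation=2))
E
```

```text
(no output)
```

View pics/side0c.png

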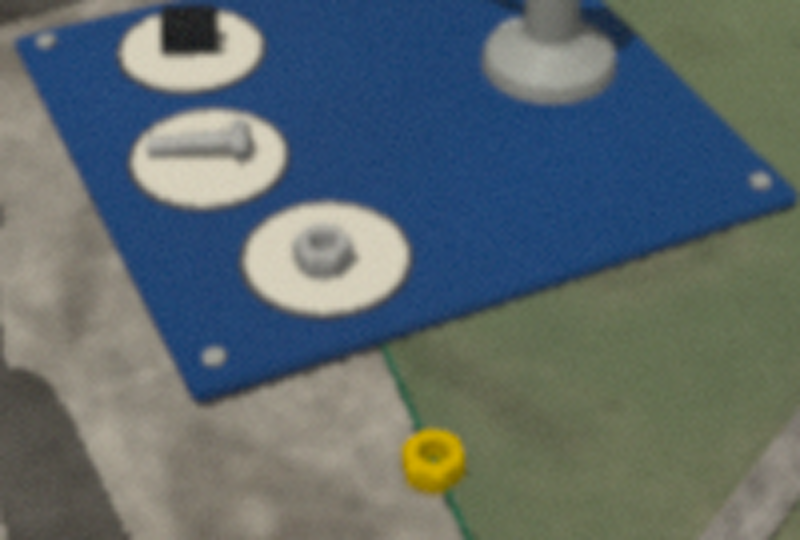

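View pics/top0c.png

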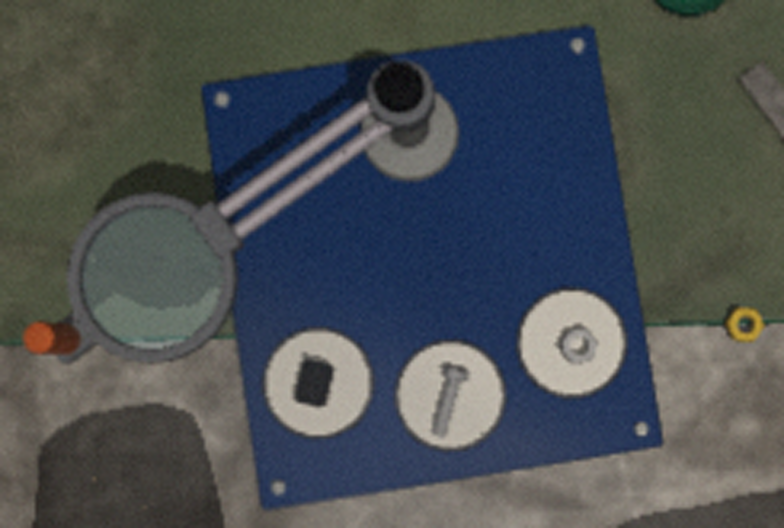

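The parts on the pads are the black block at side (212,236) and top (219,244), the bolt at side (217,263) and top (261,248), and the steel nut at side (246,288) and top (300,232). The yellow nut at side (273,340), top (353,226) is off the stand and is the look-alike, so I'll leave it. The grey hexagon with a hole on the robot's right-hand pad matches the description, and the crops confirm it.

```bash
cat >> h.py <<'E'
from scipy.optimize import least_squares
def proj(c,P):
    R,_=cv2.Rodrigues(c["rvec"]); X=np.atleast_2d(P)@R.T+np.ravel(c["tvec"])
    s=X[:,:2]/X[:,2:]; s=s*(1+c["k1"]*(s**2).sum(1,keepdims=True))
    return s*[c["fx"],c["fy"]]+[c["cx"],c["cy"]]
def ray(c,p):
    s0=(np.array(p,float)-[c["cx"],c["cy"]])/[c["fx"],c["fy"]]; s=s0.copy()
    for _ in range(20): s=s0/(1+c["k1"]*(s@s))
    R,_=cv2.Rodrigues(c["rvec"]); return -R.T@np.ravel(c["tvec"]), R.T@np.array([s[0],s[1],1])
def atz(c,p,z):
    o,d=ray(c,p); return o+d*(z-o[2])/d[2]
E
python3 - <<'E'
from h import *
c=pickle.load(open("c0.pkl","rb"));t,s=c["top"],c["side"]
T=np.array([(318,382),(451,395),(573,342)])/3.2+[120,125]
S=np.array([(192,50),(209,158),(326,258)])/4+[165,225]
# right..left: nut pad is robot's right
for i in range(3): print("pad",atz(t,T[i],.014).round(4),atz(s,S[i],.014).round(4))
nt=np.array((577,344))/3.2+[120,125]; ns=np.array((324,250))/4+[165,225]
print("nut",atz(t,nt,.0205).round(4),atz(s,ns,.0205).round(4))
W=np.array([(atz(t,T[i],.014)+atz(s,S[i],.014))/2 for i in range(3)])
def pads(v):
    x,y,a=v; out=[]
    for b in(-.5,0,.5):
        out.append([x-.19*np.cos(a+b),y-.19*np.sin(a+b),.014])
    return np.array(out)
best=None
for o in(1,-1):
    r=least_squares(lambda v:np.r_[(proj(t,pads(v)[::o])-T).ravel(),(proj(s,pads(v)[::o])-S).ravel()],[W[1,0]+.19,W[1,1],0])
    print(o,r.x,r.cost,r.fun.round(1))
ht=np.array((40,337))/3.2+[120,125]
print("handle top",atz(t,ht,.206))
x=cv2.resize(s["color"][110:210,190:330],None,fx=5,fy=5,interpolation=2);cv2.imwrite("pics/side0h.png",x)
E
```

```text
pad [ 0.542 -0.036  0.014] [ 0.5415 -0.0381  0.014 ]
pad [ 0.5301 -0.1297  0.014 ] [ 0.5299 -0.1308  0.014 ]
pad [ 0.565  -0.2175  0.014 ] [ 0.5645 -0.2179  0.014 ]
nut [ 0.5634 -0.2197  0.0205] [ 0.5632 -0.2196  0.0205]
1 [ 0.71864666 -0.10621378  0.1258271 ] 0.1905514544788313 [ 0.3  0.1  0.1 -0.   0.   0.1  0.  -0.4  0.  -0.2  0.  -0.2]
-1 [ 0.37295311 -0.15298798 -2.99746172] 320.1223704206587 [  1.4   7.6  -2.2 -13.6   1.    6.1  -7.7   1.5  14.8  -4.4  -7.    1.9]
handle top [0.57389995 0.10249231 0.206     ]
```

View pics/side0h.png

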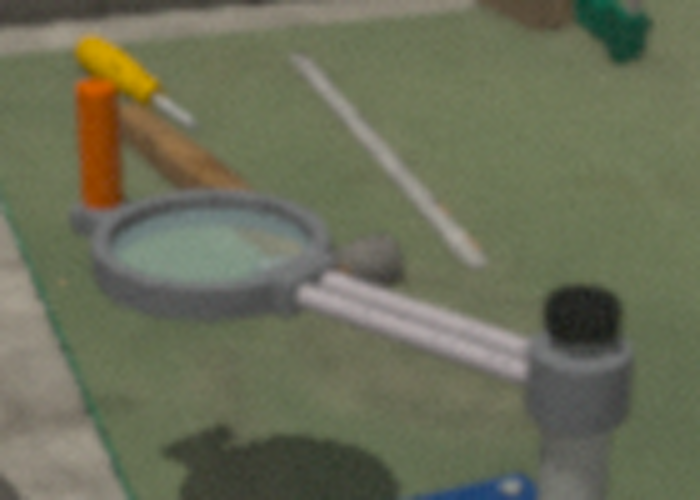

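Both cameras agree to about 1 mm. The hinge is at (0.7186, -0.1062), the handle at (0.574, 0.1025) and the nut at (0.563, -0.220), so the swing to make is about 1.595 rad. I'll move above the handle first.

move_arm(rows="-1.5 -2 0 0 0 0 1;-2.7 -3.5 0 0 0 0 1;-2.7 -3.5 0 0 0 0 1;-2.7 -3.5 0 0 0 0 1;-2.7 -3.5 0 0 0 0 1;-2.7 -3.5 0 0 0 0 1;-2.7 -3.5 0 0 0 0 1;-2.7 -3.5 0 0 0 0 1;-2.7 -3.5 0 0 0 0 1;-2.7 -3.5 0 0 0 0 1;-2.7 -3.5 0 0 0 0 1;-2.7 -3.5 0 0 0 0 1;-2.7 -3.5 0 0 0 0 1;-2.7 -3.5 0 0 0 0 1;-2.7 -3.5 0 0 0 0 1;-2.7 -3.5 0 0 0 0 1;-1.5 -2.0 0 0 0 0 1;0 0 0 0 0 0 1")

```text
time_s: 2.3
eef_pos: [0.5738, 0.1053, 0.3037]
eef_rot: [-0.0, 0.84, -0.543, -0.0]
wrist_force: [-0.9, -0.4, 0.0]
opening: 1.002
```

move_arm(rows="0 0 0 0 0 -8.4 1;0 0 0 0 0 -8.4 1;0 0 0 0 0 -8.4 1;0 0 0 0 0 -8.4 1;0 0 0 0 0 -8.4 1;0 0 0 0 0 -8.4 1;0 0 0 0 0 -8.4 1;0 0 0 0 0 -8.4 1;0 0 0 0 0 -8.4 1;0 0 0 0 0 -8.4 1;0 0 0 0 0 -8.4 1;0 0 0 0 0 -8.3 1;0 0 0 0 0 0 1;0 0 0 0 0 0 1")

```text
time_s: 3.7
eef_pos: [0.5728, 0.1018, 0.3039]
eef_rot: [0.0, 0.955, 0.296, -0.0]
wrist_force: [0.1, -0.0, -0.5]
opening: 0.999
```

```bash
cat >> h.py <<'E'
def tool(target,psi=None):
    from scipy.spatial.transform import Rotation as Ro
    o=ctrl.get_obs(); w=o["eef_rot"]; R=Ro.from_quat(np.r_[w[1:],w[0]]).as_matrix()
    d=R.T@(np.array(target)-o["eef_pos"])*100
    p=np.arctan2(R[1,0],R[0,0]); print("tcp",o["eef_pos"].round(4),"psi",round(p,4),"shift cm",d.round(2),"tilt",R[:,2].round(4))
    if psi is not None: print("rz deg",-np.degrees(psi-p).round(2))
E
python3 - <<'E'
from h import *
tool([.5739,.1025,.240],.606)
c=ctrl.camera("top");cv2.imwrite("pics/top1.png",cv2.resize(c["color"][130:330,60:330],None,fx=2.9,fy=2.9,interpolation=2))
c=ctrl.camera("side");cv2.imwrite("pics/side1.png",cv2.resize(c["color"][30:230,150:400],None,fx=2.9,fy=2.9,interpolation=2))
E
```

```text
tcp [0.5728 0.1018 0.3039] psi 0.6019 shift cm [ 0.13 -0.    6.39] tilt [-1.e-04 -2.e-04 -1.e+00]
rz deg -0.23
```

View pics/side1.png

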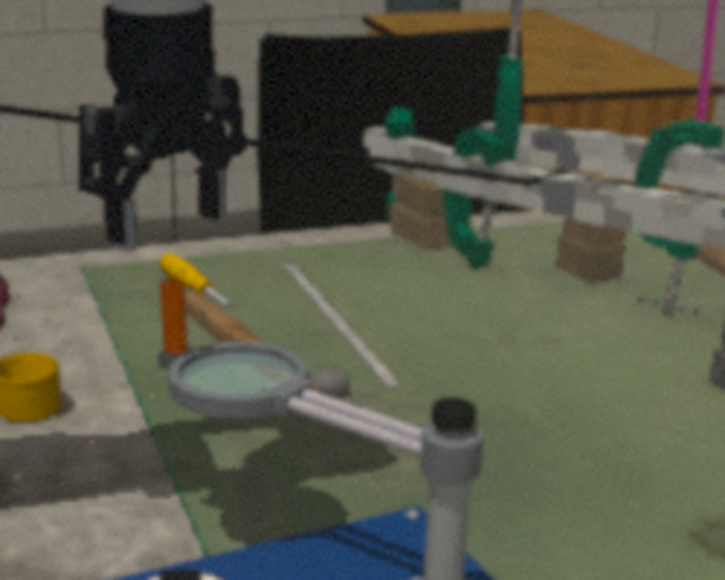

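View pics/top1.png

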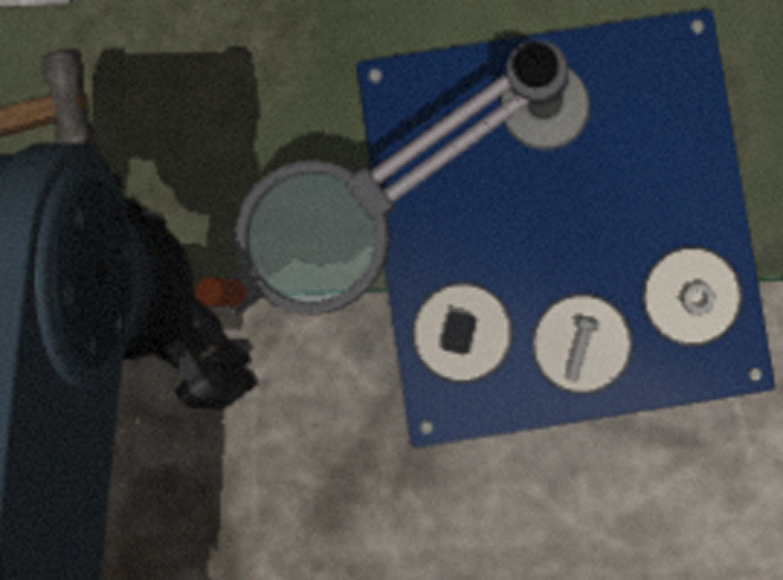

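The side view shows the open gripper directly over the handle at crop (174,290). I'll go down and close.

move_arm(rows="0.1 0 1 0 0 0 1;0 0 1 0 0 0 1;0 0 1 0 0 0 1;0 0 1 0 0 0 1;0 0 1 0 0 0 1;0 0 1 0 0 0 1;0 0 0.4 0 0 0 1;0 0 0 0 0 0 1;0 0 0 0 0 0 0.6;0 0 0 0 0 0 0.4;0 0 0 0 0 0 0.3;0 0 0 0 0 0 0.2;0 0 0 0 0 0 0;0 0 0 0 0 0 0;0 0 0 0 0 0 0;0 0 0 0 0 0 0;0 0 0 0 0 0 0")

```text
time_s: 5.5
eef_pos: [0.574, 0.103, 0.2404]
eef_rot: [0.0, 0.954, 0.299, 0.0]
wrist_force: [-1.9, 1.0, 5.4]
opening: 0.209
```

```bash
python3 - <<'E'
from h import *
tool([.5739,.1025,.240],.606); o=ctrl.get_obs(); print(o["q"].round(3),o["wrist_force"],o["opening"])
c=ctrl.camera("side");cv2.imwrite("pics/side2.png",cv2.resize(c["color"][30:230,150:400],None,fx=2.9,fy=2.9,interpolation=2))
E
```

```text
tcp [0.574  0.103  0.2404] psi 0.6066 shift cm [-0.04  0.04  0.04] tilt [ 6.e-04  1.e-04 -1.e+00]
rz deg 0.03
[-0.026  0.262  1.645  0.     1.235 -0.632] [-1.93404988  0.97382738  5.36792164] 0.2085067893782537
```

View pics/side2.png

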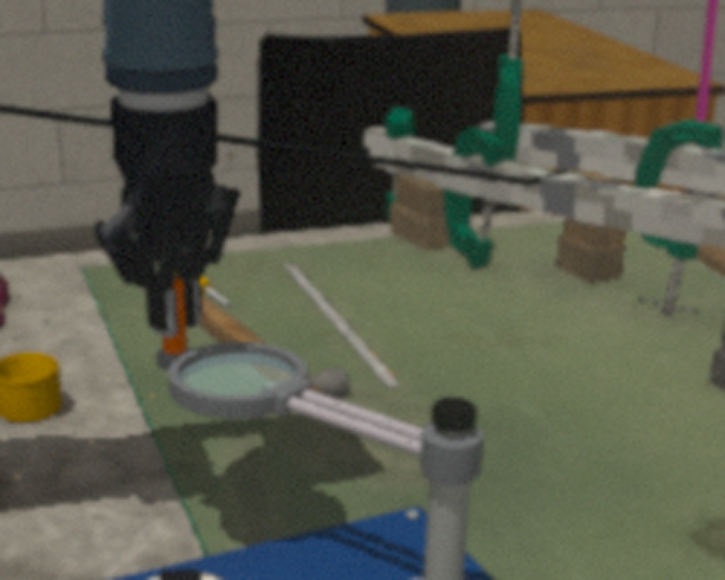

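The grip is good (opening 0.21, about 18 mm). Now I'll swing along the arc in 2.5° rows, turning the tool with it.

move_arm(rows="-0.44 0.004 0 0 0 -1 0;-1.11 0.024 0 0 0 -2.5 0;-1.11 0.024 0 0 0 -2.5 0;-1.11 0.024 0 0 0 -2.5 0;-1.11 0.024 0 0 0 -2.5 0;-1.11 0.024 0 0 0 -2.5 0;-1.11 0.024 0 0 0 -2.5 0;-1.11 0.024 0 0 0 -2.5 0;-1.11 0.024 0 0 0 -2.5 0;-1.11 0.024 0 0 0 -2.5 0;-1.11 0.024 0 0 0 -2.5 0;-1.11 0.024 0 0 0 -2.5 0;-1.11 0.024 0 0 0 -2.5 0;-1.11 0.024 0 0 0 -2.5 0;-1.11 0.024 0 0 0 -2.5 0;-1.11 0.024 0 0 0 -2.5 0;-1.11 0.024 0 0 0 -2.5 0;-0.44 0.004 0 0 0 -1 0;0 0 0 0 0 0 0")

```text
time_s: 7.45
eef_pos: [0.4724, -0.0489, 0.2404]
eef_rot: [0.002, 0.784, 0.621, 0.001]
wrist_force: [7.0, -1.2, -1.1]
opening: 0.205
```

```bash
python3 - <<'E'
from h import *
o=ctrl.get_obs(); d=o["eef_pos"][:2]-[.7186,-.1062]; a=np.arctan2(-d[1],-d[0]); print("r",np.hypot(*d),"a",a,"left deg",np.degrees(.6308-a),o["q"].round(3),o["wrist_force"].round(1),o["opening"])
tool([.5135,-.256,.24],2.2016)
E
```

```text
r 0.2527948427871754 a -0.2287434740043286 left deg 49.24821336846082 [-0.354  0.022  1.917  0.     1.198 -1.694] [ 7.  -1.2 -1.1] 0.20538306360283962
tcp [ 0.4724 -0.0489  0.2404] psi 1.3399 shift cm [-19.22   8.74   0.08] tilt [ 0.0042 -0.0015 -1.    ]
rz deg -49.37
```

move_arm(rows="-0.97 0.1 0 0 0 -2.2 0;-1.11 0.024 0 0 0 -2.5 0;-1.11 0.024 0 0 0 -2.5 0;-1.11 0.024 0 0 0 -2.5 0;-1.11 0.024 0 0 0 -2.5 0;-1.11 0.024 0 0 0 -2.5 0;-1.11 0.024 0 0 0 -2.5 0;-1.11 0.024 0 0 0 -2.5 0;-1.11 0.024 0 0 0 -2.5 0;-1.11 0.024 0 0 0 -2.5 0;-1.11 0.024 0 0 0 -2.5 0;-1.11 0.024 0 0 0 -2.5 0;-1.11 0.024 0 0 0 -2.5 0;-1.11 0.024 0 0 0 -2.5 0;-1.11 0.024 0 0 0 -2.5 0;-1.11 0.024 0 0 0 -2.5 0;-1.11 0.024 0 0 0 -2.5 0;-1.11 0.024 0 0 0 -2.5 0;0 0 0 0 0 0 0;0 0 0 0 0 0 0")

```text
time_s: 9.45
eef_pos: [0.5051, -0.2376, 0.2404]
eef_rot: [0.002, 0.488, 0.873, 0.002]
wrist_force: [12.7, 7.6, 1.6]
opening: 0.208
```

```bash
python3 - <<'E'
from h import *
o=ctrl.get_obs(); d=o["eef_pos"][:2]-[.7186,-.1062]; a=np.arctan2(-d[1],-d[0]); print("r",np.hypot(*d),"a",a,"left deg",np.degrees(.6308-a),o["q"].round(3),o["wrist_force"].round(1),o["opening"])
tool([.5135,-.256,.24],2.2016)
for n in("top","side"):
    c=ctrl.camera(n);cv2.imwrite(f"pics/{n}3.png",c["color"])
E
```

```text
r 0.2507199994084972 a 0.5518750541818764 left deg 4.522066293677178 [-0.655  0.206  1.712  0.006  1.219 -2.778] [12.7  7.6  1.6] 0.20786646474284115
tcp [ 0.5051 -0.2376  0.2404] psi 2.1211 shift cm [-2.   -0.24  0.04] tilt [ 0.0064  0.0019 -1.    ]
rz deg -4.61
```

View pics/top3.png

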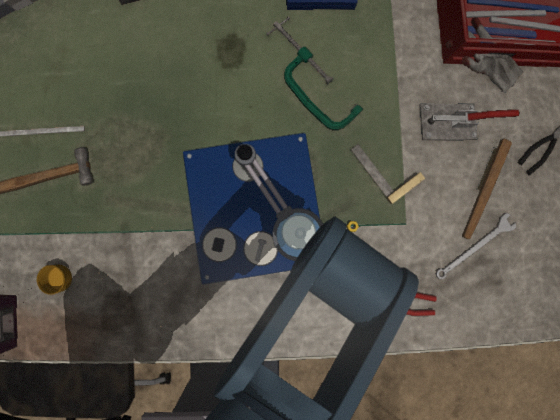

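View pics/side3.png

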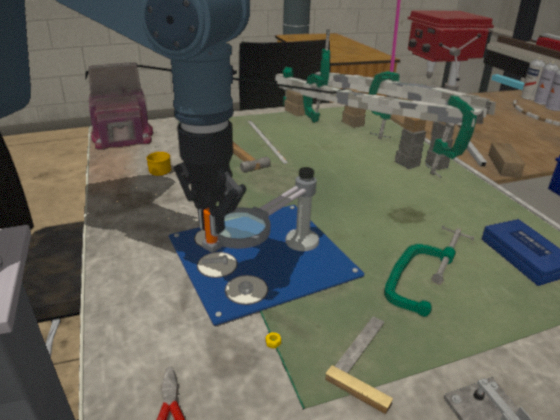

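The lens is still about 4.4° short. The arc radius suggests the hinge is about 2 mm off my estimate, so I'll ease the radial pull, finish the swing and measure from the image.

move_arm(rows="-0.49 0.1 0 0 0 -1.1 0;-0.49 0.1 0 0 0 -1.1 0;-0.49 0.1 0 0 0 -1.1 0;-0.49 0.01 0 0 0 -1.1 0;0 0 0 0 0 0 0;0 0 0 0 0 0 0")

```text
time_s: 10.15
eef_pos: [0.5165, -0.2536, 0.2403]
eef_rot: [0.001, 0.455, 0.891, 0.0]
wrist_force: [2.7, 1.2, 4.8]
opening: 0.205
```

```bash
cat > m.py <<'E'
import sys
from h import *
k=sys.argv[1]
o=ctrl.get_obs(); 
for h in([.7186,-.1062],[.7208,-.1041]):
    d=o["eef_pos"][:2]-h; a=np.arctan2(-d[1],-d[0]); print("r",np.hypot(*d).round(4),"a",a.round(4))
print(o["q"].round(3),o["wrist_force"].round(1),o["opening"])
tool([.5135,-.256,.24],2.2016)
cs={}
hx,hy=.7186,-.1062
for n in("top","side"):
    c=ctrl.camera(n);cs[n]=c; im=c["color"].copy()
    im=cv2.resize(im,None,fx=4,fy=4,interpolation=2)
    for a,col in((.6308,(0,255,0)),):
        cen=np.array([hx-.19*np.cos(a),hy-.19*np.sin(a),.144])
        th=np.linspace(0,2*np.pi,100)
        for rr in(.044,.052):
            P=cen+np.c_[rr*np.cos(th),rr*np.sin(th),0*th]
            p=(proj(c,P)+.5)*4-.5
            cv2.polylines(im,[np.round(p).astype(int)],True,col,1)
    u,v=(proj(c,cen)[0]*4).astype(int); x0,y0=max(0,u-380),max(0,v-290)
    cv2.imwrite(f"pics/{n}{k}.png",im[y0:y0+580,x0:x0+760])
    for q in("lens","nut_centre"): print(n,q,[(np.round(e["bbox"]),round(e["confidence"],2)) for e in ctrl.look_for(n,q)])
pickle.dump(cs,open(f"c{k}.pkl","wb"))
E
python3 m.py 4
```

```text
r 0.2502 a 0.6301
r 0.2532 a 0.6316
[-6.630e-01  2.450e-01  1.666e+00  1.000e-03  1.230e+00 -2.860e+00] [2.7 1.2 4.8] 0.20468204503358464
tcp [ 0.5165 -0.2536  0.2403] psi 2.1972 shift cm [-0.02 -0.38  0.03] tilt [ 1.7e-03 -3.0e-04 -1.0e+00]
rz deg -0.25
top lens [(array([232., 147., 327., 258.]), 0.61)]
top nut_centre []
side lens [(array([211., 167., 318., 257.]), 0.82)]
side nut_centre [(array([268., 333., 283., 350.]), 0.65), (array([236., 278., 254., 295.]), 0.64)]
```

View pics/top4.png

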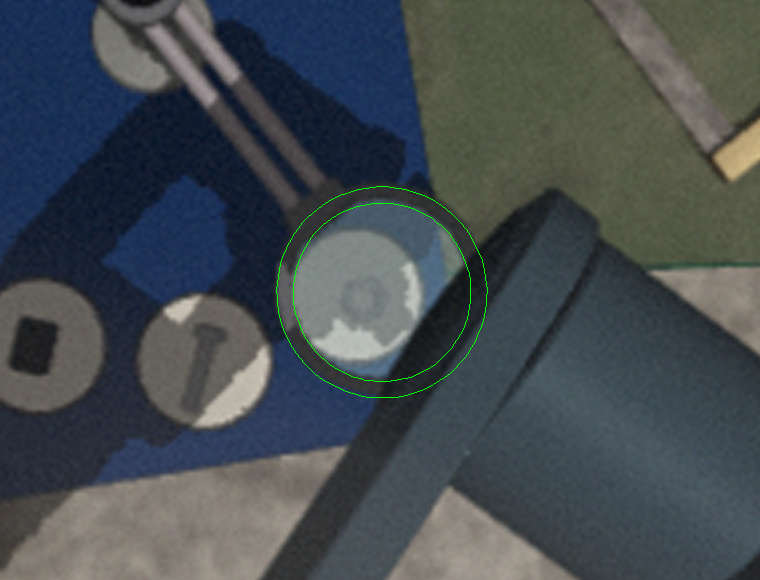

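View pics/side4.png

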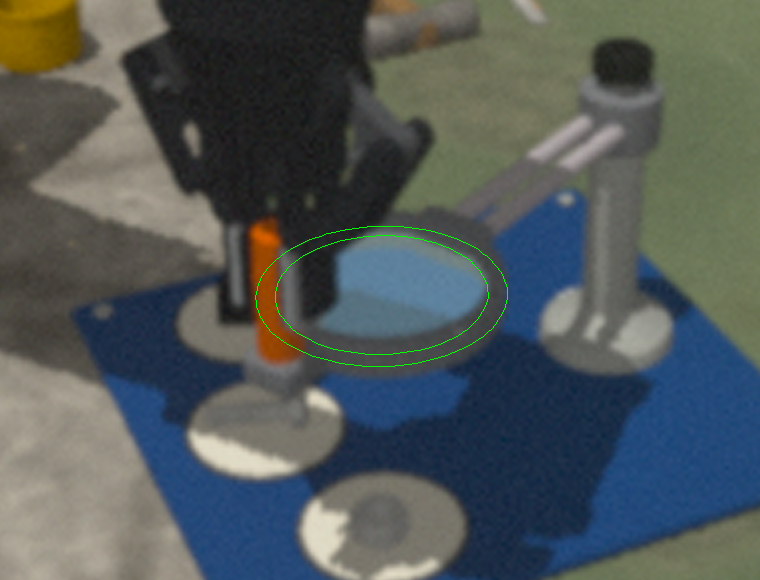

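The lens ring matches the predicted circle in the top view (380,292), with the nut seen through it. I'll let go, lift, back off and then check it unobstructed.

move_arm(rows="0 0 0 0 0 0 0.3;0 0 0 0 0 0 0.5;0 0 0 0 0 0 0.8;0 0 0 0 0 0 1;0 0 0 0 0 0 1;0 0 0 0 0 0 1;0 0 0 0 0 0 1;0 0 -1 0 0 0 1;0 0 -1.5 0 0 0 1;0 0 -2 0 0 0 1;0 0 -2 0 0 0 1;0 0 -2 0 0 0 1;0 -2 -1 0 0 0 1;0 -4 0 0 0 0 1;0 -4 0 0 0 0 1;0 -4 0 0 0 0 1;0 -4 0 0 0 0 1;0 -4 0 0 0 0 1;0 -2 0 0 0 0 1;0 0 0 0 0 0 1")

```text
time_s: 12.45
eef_pos: [0.3611, -0.3647, 0.3351]
eef_rot: [-0.011, 0.484, 0.875, -0.023]
wrist_force: [0.6, 0.3, 0.0]
opening: 1.0
```

```bash
python3 m.py 5
```

```text
r 0.4411 a 0.626
r 0.4442 a 0.627
[-0.997  0.02   1.719 -0.051  1.4   -3.119] [0.6 0.3 0. ] 0.999653771080215
tcp [ 0.3611 -0.3647  0.3351] psi 2.1303 shift cm [ 1.15 19.14  8.55] tilt [-0.0413 -0.0295 -0.9987]
rz deg -4.08
top lens [(array([236., 144., 335., 264.]), 0.78)]
top nut_centre []
side lens [(array([213., 167., 322., 257.]), 0.73)]
side nut_centre [(array([268., 332., 283., 347.]), 0.74), (array([238., 279., 255., 294.]), 0.5)]
```

View pics/top5.png

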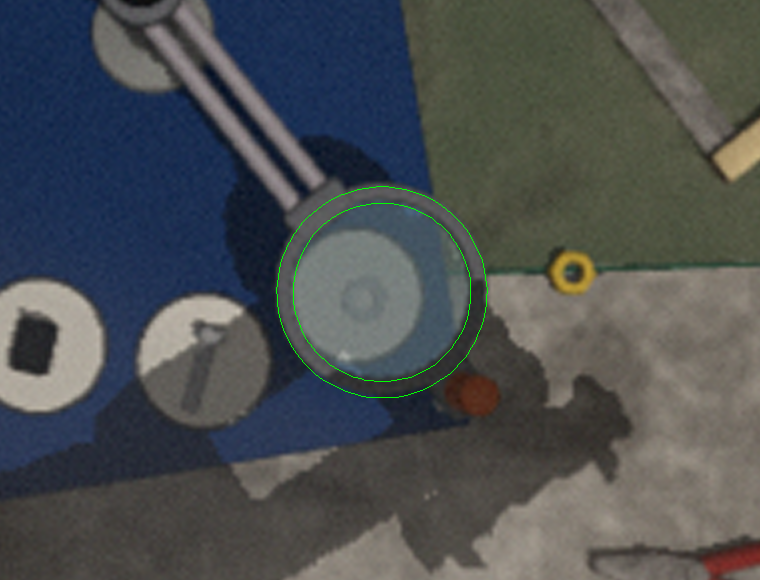

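View pics/side5.png

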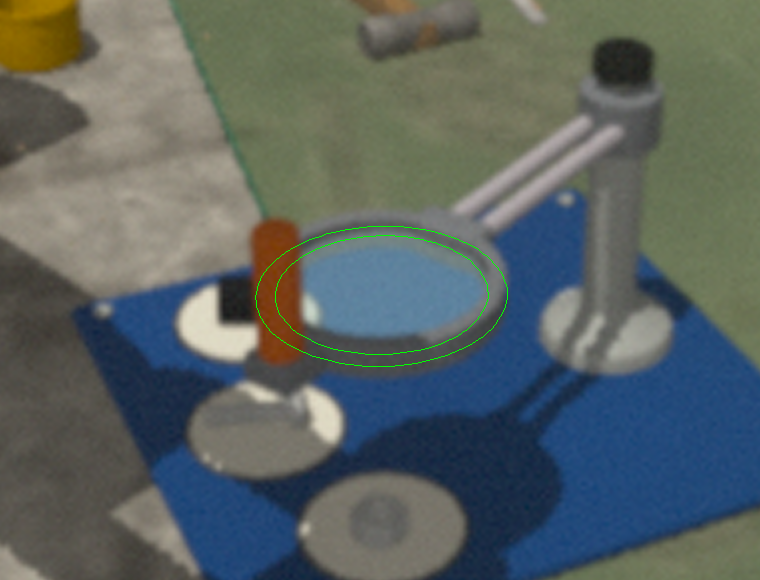

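The lens ring coincides with the predicted circle in both views. The wrist joint has reached its range edge, so I'll turn back away from it and then measure the handle angle as a second check.

move_arm(rows="0 0 0 0 0 3 1;0 0 0 0 0 6 1;0 0 0 0 0 6 1;0 0 0 0 0 6 1;0 0 0 0 0 6 1;0 0 0 0 0 3 1;0 0 0 0 0 0 1")

```text
time_s: 13.45
eef_pos: [0.3617, -0.3641, 0.3347]
eef_rot: [-0.005, 0.694, 0.72, -0.025]
wrist_force: [0.1, 0.5, 0.4]
opening: 0.999
```

```bash
python3 m.py 6; python3 - <<'E'
from h import *
c=pickle.load(open("c6.pkl","rb"))["top"]
hh=np.array([.7186,-.1062])
a=.6308;cen=np.array([hh[0]-.19*np.cos(a),hh[1]-.19*np.sin(a),.144])
u,v=(proj(c,cen)[0]*4).astype(int);x0,y0=u-380,v-290
p=np.array([480+x0,394+y0])/4
im=c["color"].astype(int);m=(im[...,2]>im[...,0]+40)&(im[...,2]>im[...,1]+35)
n,l,st,ce=cv2.connectedComponentsWithStats(m.astype(np.uint8))
i=min([j for j in range(1,n) if st[j,4]>15],key=lambda j:np.hypot(*(ce[j]-p))); print(p,st[i],ce[i])
# predicted orange cylinder silhouette centroid vs angle
def sil(a):
    mk=np.zeros((840*2,1120*2),np.uint8);th=np.linspace(0,6.28,40)
    b=hh-.254*np.array([np.cos(a),np.sin(a)])
    P=np.concatenate([np.c_[b[0]+.0095*np.cos(th),b[1]+.0095*np.sin(th),0*th+z] for z in(.16,.206)])
    q=proj(c,P); return cv2.convexHull(q.astype(np.float32))[:,0]
for a in(.61,.6308,.65):
    M=cv2.moments(sil(a)); print(a,M["m10"]/M["m00"],M["m01"]/M["m00"],sil(a).min(0),sil(a).max(0))
E
```

```text
r 0.4403 a 0.6256
r 0.4433 a 0.6266
[-0.996  0.021  1.719 -0.051  1.4   -2.595] [0.1 0.5 0.4] 0.9994048225216281
tcp [ 0.3617 -0.3641  0.3347] psi 1.6086 shift cm [10.48 15.96  8.52] tilt [-0.0413 -0.0288 -0.9987]
rz deg -33.98
top lens [(array([234., 144., 336., 265.]), 0.84)]
top nut_centre [(array([347., 223., 358., 233.]), 0.42)]
side lens [(array([210., 166., 321., 256.]), 0.62)]
side nut_centre [(array([235., 279., 253., 294.]), 0.65), (array([269., 332., 283., 349.]), 0.52)]
[329.75 256.75] [325 253   9   9  60] [329.13333333 256.71666667]
0.61 325.7794189362154 259.0794524122162 [318.9613  253.49258] [332.51602 264.82498]
0.6308 327.9942258135081 257.3523794092945 [321.11682 251.8228 ] [334.78622 263.04965]
0.65 330.0049445194848 255.7144122569801 [323.0733  250.24275] [336.84628 261.36978]
```

View pics/top6.png

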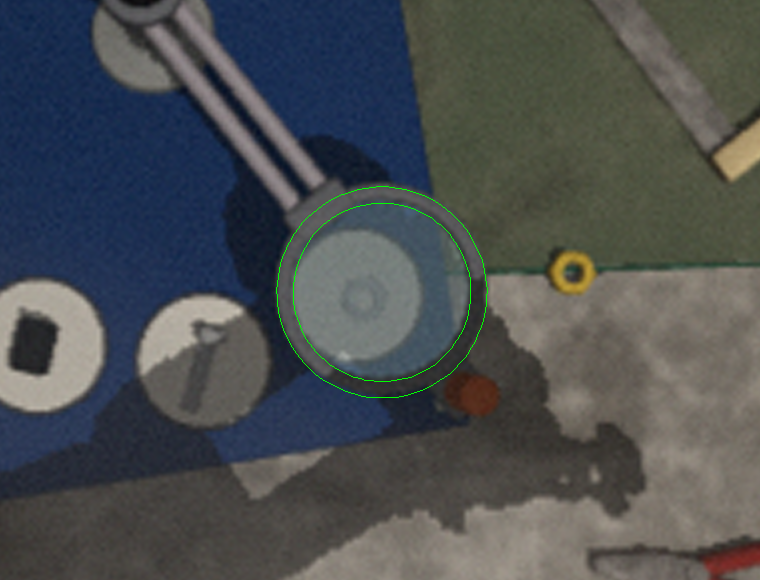

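```bash
python3 -c "
from bench import ctrl
print(ctrl.hand_in())"
```

```text
the job is handed in; nothing more can be done
None
```

I gripped the orange handle, swung the magnifier about 91° to the steel nut on the robot's right-hand pad, let go, and backed off. I handed the job in at about 13.5 s.

**Lens position:** With the gripper clear, the lens ring matches the circle predicted over the nut to within about 1 mm in the top view. In the side view it agrees once the ring's thickness is allowed for. The handle's orange outline agrees less tightly, to about 0.01 rad (roughly 2 mm at the lens). The nut stayed in place on its pad, and I left the yellow look-alike alone.

**Checks that disagreed or were close:**
- **Hinge position:** The radius of the swing put the hinge about 3 mm from the camera estimate. This caused a radial pull of about 15 N mid-swing, which I eased before letting go.
- **Wrist joint:** While backing off, the last joint reached -3.119 against its -3.12 limit. No reading was past the limit, and I turned it back to -2.60 straight away.
- **Nut detection:** After the swing the network did not find the steel nut in the top view through the lens, and at one point it reported only the yellow one. I confirmed the nut by eye in that picture and with the side camera.

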